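# Hang a spice shelf on a slotted upright and put the jar on it

### The job

Lift the little wooden shelf out of its white cradle and stand it on the open worktop, letting go so that you can take it another way. Then hook its two claws into the upper pair of slots of the grey upright, press it fully down until the ball catch locks it, and stand the green-lidded spice jar upright in the middle of the shelf. Do not tip the jar over and leave the tin, the pepper mill and the red-lidded jar where they are.

Things in the scene. Friction and masses are not known exactly. Their poses are not given: they have to be found in the camera images.
- shelf_bracket: Loose shelf, about 180 g: solid wood block 56 (x) x 60 (y) x 32 mm high; steel plate 5 mm thick, 60 wide, 46 high on its +x side, with 2 claws. Block and plate: x -30.5 to +30.5 mm. Origin: centre of their underside; x to the claws, z up. In the cradle its sides are covered, so grip it front to back (61 mm, a finger fits between the claws); to hang it, hold it by its sides (60 mm).
- claws (a point): Point on the back face of the shelf's steel plate (shelf x = 30.5, y = 0, z = 34 mm) midway between the claws. Claws at y = +24 and -24 mm, 6 mm wide, reach 11 mm behind the plate: a tongue with underside at z = 34 and top at z = 42 mm of the shelf, then a hook pointing down to z = 16 mm; the gap behind the plate takes the 5 mm sheet with 1.0 mm play, so it hangs nose-down by about 0.04 rad.
- shelf_spot (a point): Middle of the top face of the wood block (32 mm above the shelf's underside, at x = -2.5 mm): where the jar is to stand. Axes as the shelf.
- cradle: Fixed white U-shaped cradle, 90 (x) x 78 (y) mm, floor 4 mm thick, side walls 6 mm thick and 54 mm high, 66 mm apart, open at both x ends. The shelf stands in it, shelf x along cradle x. Origin: centre of the underside. It and the green-lidded jar may have swapped places.
- upright: Fixed slotted upright: slippery grey sheet 76 mm wide, 5 thick, 160 high on a dark foot plate 8 mm high (x -60 to +35 mm, 116 wide). Origin: on the worktop under the middle of the sheet's front face; x points into the sheet, away from the robot, z up. It has two pairs of slots at y = +24 and -24 mm, each 10 mm wide and 31 high: lower pair z 52 to 83 mm, upper pair z 122 to 153 mm.
- seat (a point): Where the shelf's origin lies, axes as the upright's, when it hangs in the upper slots fully down: 30.5 mm in front of the sheet, 88 mm above the worktop. The claws enter the slots along x with the shelf 18 to 23 mm higher than this; then it goes down.
- catch (a joint): Sprung brass ball catch in the sheet's front, 96 mm above the worktop, midway between the upper slots and below them: 0 = ball fully out (2.2 mm proud), 0.0022 m = flush. The shelf's plate stops on the ball about 13 mm above the seat and is pressed over it with some 5 N (its own weight is not enough); at the seat the ball springs out into the window at the foot of the plate.
- green_jar: Spice jar with a green lid, 44 mm across, 100 mm high, about 110 g, lid the top 20 mm; origin: centre of its underside, z up.
- tin: Bystander: food tin 58 mm across, 72 mm high; origin: centre of its underside.
- mill: Bystander: brown wooden pepper mill 58 mm across, 150 mm high; origin: centre of its underside.
- red_jar: Bystander: spice jar with a red lid, 46 mm across, 96 mm high; origin: centre of its underside.
Things that resemble listed ones, but are neither listed nor needed, are in the scene too. Leave any yellow look-alike of the green_jar alone.

How it is judged:
On the way, in this order (a step that is already met when the one before it is completed fails the run):
1. the shelf stands upright on the worktop outside the cradle, let go (height (world z) of shelf_bracket below 0.0025 m and angle between shelf_bracket's own z axis and vertical below 0.1 rad and horizontal distance between shelf_bracket and cradle above 0.08 m and contact force between each of the arm, the fingers and shelf_bracket below 0.05 N and linear speed of shelf_bracket below 0.02 m/s), for 0.2 s.
2. the shelf is hooked into the upper slots and locked fully down (x of shelf_bracket in the frame of seat between -0.0035 and 0.0035 m and y of shelf_bracket in the frame of seat between -0.004 and 0.004 m and z of shelf_bracket in the frame of seat between -0.006 and 0.0025 m and angle between shelf_bracket's own z axis and vertical below 0.14 rad and value of joint catch below 0.001 m), for 0.2 s.
3. the green-lidded jar stands on the locked shelf (all of step 2 and horizontal distance between green_jar and shelf_spot below 0.015 m and angle between green_jar's own z axis and vertical below 0.2 rad and z of green_jar in the frame of shelf_spot between -0.004 and 0.004 m), for 0.2 s.
At the end, for the whole second after the job is handed in: The shelf hangs in the upper slots fully down (within 3.5 mm in x, 4 mm in y, at most 2.5 mm above and 6 mm below the seat, under 0.14 rad off level, catch under 1 mm); the green-lidded jar rests on it, under 0.2 rad off upright, within 15 mm of the middle of its top (all of step 3 and linear speed of each of green_jar, shelf_bracket below 0.02 m/s); the robot touches nothing.
It fails at once if a bystander (tin, pepper mill, red-lidded jar) is moved more than 25 mm (distance of any of tin, mill, red_jar from where it was at the start of the episode above 0.025 m).
It fails at once if the green-lidded jar is tipped over (angle between green_jar's own z axis and vertical above 0.7 rad).
It also fails if it takes over 67 s, if anything falls off the work surface, if the arm or the gripper's body presses on something with over 40 N, if the wrist force passes 120 N, or if a joint passes its speed limit or range.

### The arm

A 7-joint arm with a two-finger parallel gripper is mounted at the origin on a cart in front of the work surface, level with it; the furniture and walls round the work are solid. World frame = base frame: x ahead of the robot, y to its left, z up, the work surface at z = 0. Lengths are in m, angles in rad, forces in N, time in s.
With the tool pointing down it reaches from about 0.4 to 0.925 m from the base axis. Payload 5.6 kg.
Tool frame: the origin (TCP) lies midway between the tips of the shut fingers; the grasp point (between the pads) lies 19 mm behind it (tcp_to_grasp is the z of the grasp point in the tool frame, in m); z points along the fingers, y is the line along which they close (so a half turn about z gives the same grasp; the last joint's range is limited). The gripper opens to 85 mm and grips with 20 to 120 N. Pads are 22 mm wide; open, the fingers measure 114 mm over their backs; the gripper's body (76 mm by 85 mm) begins 54 mm behind the grasp point. The pads swing forward as they close: fully open they stand 13 mm farther back than shut.
Start: joints at [-1.358, 0.468, -0.012, 1.603, 0.006, 1.071, -0.056], TCP at [0.165, 0.629, 0.231] pointing down, gripper open.
Joint ranges: [-2.53, 2.53], [-0.31, 2.02], [-1.57, 1.55], [0.28, 2.44], [-1.29, 4.43], [0.15, 1.84], [-2.92, 2.92]. Speed limits (rad/s): [2.57, 2.57, 3.14, 3.14, 3.14, 3.14, 3.14].

### API

Orientations are given as a unit quaternion [x, y, z, w].
In Python, from station import * gives the robot as it stands.
- The arm moves only by the tool send_rows, never from a script. Its argument "moves" is a list of rows, each a list of 7 numbers: the shift along the tool's x, y, z in cm, then the turn, a rotation vector about the tool's x, y, z in degrees, then the closure, from -1 (fully open) to 1 (shut). In form: [[tx, ty, tz, wx, wy, wz, claw], ...]. A call has 1 to 5 rows; each row is the pose to reach, as a shift and turn from the pose commanded when the call began, along the tool's axes at that moment; what a row does not reach only later rows make up. A row lasts 1/10 s, in which the tool goes at most 50 mm and 8.59 degrees, less where a joint would pass 70% of its speed; a pose out of reach is approached as far as the arm can. A call with a gripper value outside its range is refused whole. The fingers move at their own pace and stop on an object; "force" is the grip in N (left out, the last holds). Time passes only in rows, so rows that repeat a pose let the fingers close. It gives the time, the measured TCP pose, the force, the opening and the grip force at its end, in the units of the state.
- read_state(): the state, without advancing time (a new reading comes with each control period).
- snapshot(name): name is "scene" or "top" or "wrist"; returns a dict with "frame" (480x640x3 uint8, red, green, blue), "fx", "fy", "cx", "cy" (pixels), "k1" (the pictures are not rectified: a ray, as slopes to the right and down, at radius r is drawn at 1 + k1 r^2 times it, then the intrinsics apply), "cam_to_world" (4x4, takes a point from camera to world coordinates); the wrist camera has in their place "mount" (4x4, takes a point from camera to tool coordinates, whose origin is the TCP and whose axes are the flange's). Camera axes: x right, y down, z forward; pixel columns grow to the right and rows downward; lengths in m; the calibration is good to about 2 mm. A picture is of the moment at which its call begins: read the wrist's pose just before it. There is no depth.
- hand_in(): hands the job in; it is judged then, once.
Trained networks look in the newest picture that a camera, given by its name, has taken for a name from the list of things; names that differ only in an ending like _2 or _b are one class to them, and where a whole thing is asked for, a point or a joint stands for the part that bears it (a point fixed in the world has none). Each returns a list of dicts, best first, with "score" (0 to 1); they miss things now and then, are a little off and sometimes report something else, mostly with a low value. They report only what shows in the picture. A call takes as long as a camera call. They do not tell look-alikes from the thing itself.
- spot_in(target, camera): "centre" ([x, y, z] in m, in world coordinates, good to about 4 mm: the middle of the surface that is visible of it).
- cut_out(target, camera): "region" (480x640 bool, what is visible of it).
The state is a dict: "clock": time; "qpos": joint angles; "qvel": joint speeds; "joint_torque": joint torques, N m; "tool_pos": TCP position; "tool_rot": TCP orientation; "contact_force": force on the tool from outside, world axes, zero at the start; "torque": the same for the moment, N m; "finger_gap": finger opening in m; "grip_force": force on a finger pad.
Only numpy, scipy, OpenCV 4.12 (cv2) and the standard library are available. Lean on these libraries where they do the work, as an engineer would, in place of code of your own. Each camera call takes 0.05 s, during which the arm holds its last target. There are 200 camera calls.

## Working session

There is one attempt and no reset: what is moved stays moved. The work goes in short steps, Python scripts to look and compute and a tool call to move; the robot and the scene stay as the last step left them, time stands still between calls to the robot, and variables do not carry over. Pictures are saved under pics/ and viewed, at most 10 in all, crops included, and the job is handed in when it is done.

Besides the shell and the picture viewer there is one more tool, called after "Emit:" as name(argument=value, ...), one argument or row to a line, values as JSON. send_rows: Moves the arm, as the interface text tells. Its arguments: {"type":"object","properties":{"moves":{"type":"array","items":{"type":"array","items":{"type":"number"}}},"force":{"type":"number"}},"required":["moves"]}

```bash
ls; mkdir -p pics; python3 - <<'E'
from station import *
import cv2
s=read_state();print({k:(v if not hasattr(v,'__len__') else [round(float(a),4) for a in v]) for k,v in s.items()})
for c in ["scene","top"]:
    d=snapshot(c);cv2.imwrite(f"pics/{c}0.png",d["frame"][:,:,::-1])
    print(c,d["fx"],d["cx"],d["cy"],d["k1"],d["cam_to_world"])
    for t in ["shelf_bracket","claws","cradle","upright","catch","green_jar","tin","mill","red_jar"]:
        print(t,[(round(r["score"],2),[round(float(a),3) for a in r["centre"]]) for r in spot_in(t,c)][:4])
E
```

```text
pics
{'clock': 0.0, 'qpos': [-1.358, 0.4684, -0.0116, 1.6036, 0.006, 1.0714, -0.0563], 'qvel': [0.0001, -0.0005, 0.001, 0.0021, -0.0003, 0.0013, -0.0003], 'joint_torque': [-0.0001, -53.2397, 0.0221, -25.129, 0.0116, 0.0079, 0.0], 'tool_pos': [0.1644, 0.6283, 0.2303], 'tool_rot': [0.1276, 0.9918, -0.0009, -0.0001], 'contact_force': [0.2543, 0.2541, 0.7566], 'torque': [0.0062, -0.0217, -0.033], 'grip_force': 0.0, 'finger_gap': 0.08558747852386288}
scene 520.1683695428133 319.5596430192805 246.39072197238121 -0.01002188921996372 [[ 0.76489815 -0.43716196  0.47309644  0.14038975]
 [-0.64382794 -0.54211435  0.53999779 -0.30157402]
 [ 0.02040588 -0.71763601 -0.69611935  0.68638431]
 [ 0.          0.          0.          1.        ]]
shelf_bracket [(0.58, [0.508, 0.113, 0.038])]
claws [(0.63, [0.504, 0.106, 0.034])]
cradle [(0.65, [0.494, 0.085, 0.03]), (0.47, [0.648, 0.326, 0.053])]
upright [(0.67, [0.692, 0.145, 0.042])]
catch []
green_jar [(0.68, [0.435, 0.271, 0.065]), (0.45, [0.505, 0.106, 0.035])]
tin [(0.78, [0.647, 0.327, 0.059])]
mill [(0.75, [0.664, -0.006, 0.079]), (0.75, [0.507, 0.107, 0.037])]
red_jar [(0.61, [0.56, 0.359, 0.063]), (0.54, [0.508, 0.112, 0.036])]
top 498.094691290407 315.7241511029722 230.77089975690853 -0.10088051254634832 [[ 0.01138369 -0.9934775   0.11345866  0.43159704]
 [-0.99979575 -0.01320354 -0.01530119  0.19546207]
 [ 0.01669945 -0.11326131 -0.99342489  0.97094244]
 [ 0.          0.          0.          1.        ]]
shelf_bracket [(0.84, [0.514, 0.111, 0.039])]
claws [(0.68, [0.516, 0.109, 0.037])]
cradle [(0.76, [0.5, 0.102, 0.024])]
upright [(0.81, [0.687, 0.157, 0.009])]
catch []
green_jar [(0.95, [0.445, 0.283, 0.1]), (0.89, [0.361, 0.222, 0.101])]
tin [(0.69, [0.656, 0.334, 0.068]), (0.54, [0.667, 0.009, 0.12]), (0.17, [0.686, 0.157, 0.009])]
mill [(0.75, [0.665, 0.006, 0.12])]
red_jar [(0.66, [0.555, 0.367, 0.094])]
```

View pics/scene0.png

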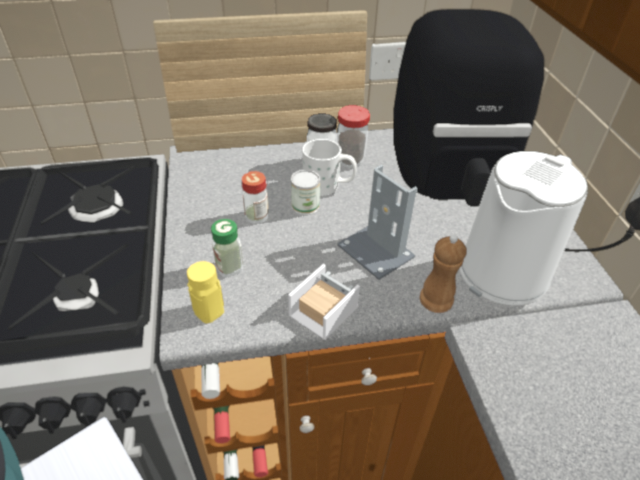

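View pics/top0.png

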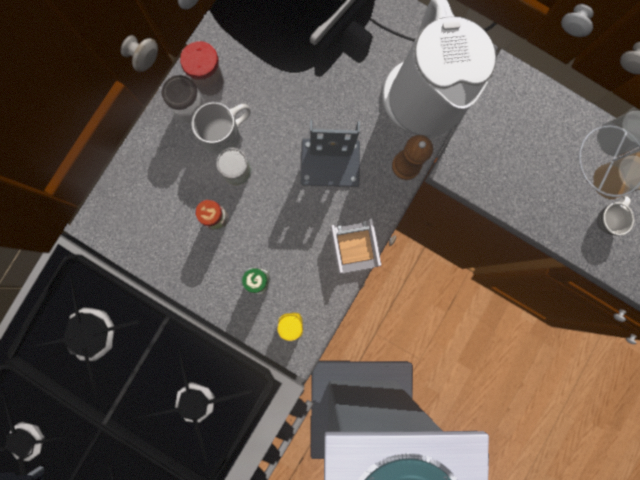

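Scene: the green-lidded jar is at (228,245) scene / (255,280) top. Its look-alikes are the yellow jar at (206,292)/(290,327) and the red-lidded jar at (255,195)/(209,212). The jar with the green lid marked "G" is the match. The shelf in the white cradle is at (323,300)/(355,250), and the upright is at (385,225)/(330,155). Here are the close crops.

```bash
python3 - <<'E'
import cv2,numpy as np
s=cv2.imread("pics/scene0.png");t=cv2.imread("pics/top0.png")
def c(i,x,y,w,h,W,H): return cv2.resize(i[y:y+h,x:x+w],(W,H),interpolation=cv2.INTER_CUBIC)
a=np.hstack([c(t,320,213,70,70,400,300*4//3)[:300] if 0 else c(t,315,210,80,60,400,300),c(s,283,262,80,60,400,300)])
b=np.hstack([c(t,285,112,100,75,400,300),c(s,330,160,160,120,400,300)])
cv2.imwrite("pics/crops.png",np.vstack([a,b]))
E
```

```text
(no output)
```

View pics/crops.png

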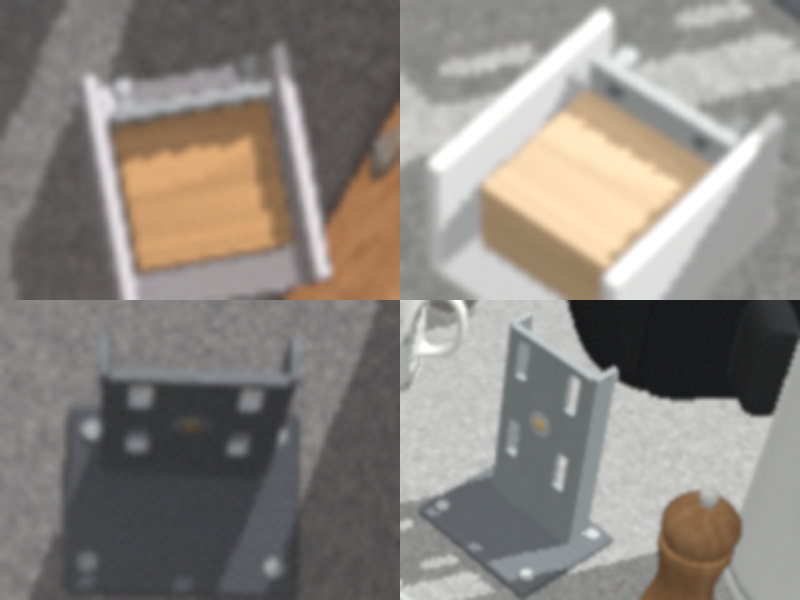

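```bash
cat > h.py <<'E'
import numpy as np, cv2, json
from scipy.optimize import least_squares
from scipy.spatial.transform import Rotation as R
def proj(P,d,T=None):
    T=np.array(d["cam_to_world"]) if T is None else T
    p=(np.asarray(P)-T[:3,3])@T[:3,:3]; m=p[:,:2]/p[:,2:]
    m=m*(1+d["k1"]*(m**2).sum(1,keepdims=True))
    return m*[d["fx"],d["fy"]]+[d["cx"],d["cy"]]
def place(q,L): # q = x,y,yaw[,z]
    c,s=np.cos(q[2]),np.sin(q[2]);L=np.asarray(L,float)
    z=q[3] if len(q)>3 else 0
    return np.c_[q[0]+c*L[:,0]-s*L[:,1],q[1]+s*L[:,0]+c*L[:,1],L[:,2]+z]
def fit(obs,q0): # obs: list of (cam dict, T or None, local pts m, pixels)
    f=lambda q:np.concatenate([(proj(place(q,L),d,T)-np.asarray(px)).ravel() for d,T,L,px in obs])
    r=least_squares(f,q0,loss="soft_l1",x_scale=[.01,.01,.1,.01][:len(q0)]);return r.x,f(r.x).reshape(-1,2)
E
python3 - <<'E'
from h import *
from station import *
S=snapshot("scene");T=snapshot("top");np.set_printoptions(precision=4,suppress=True)
m=lambda L:np.array(L)/1000.
LT=m([[0,38,160],[0,-38,160],[-60,58,8],[-60,-58,8],[2,24,137.5],[2,-24,137.5],[2,24,67.5],[2,-24,67.5]])
pT=[[311.2,131.5],[358.2,132],[301.2,184.5],[359.2,185],[320,136.5],[347.8,137],[319.2,147.5],[344.2,147.8]]
LS=m([[0,38,160],[0,-38,160],[1,24,137.5],[1,-24,137.5],[1,24,67.5],[1,-24,67.5],[0,0,96],[-60,58,8],[-60,-58,8],[35,-58,8]])
pS=[[376,168.8],[410,191.2],[378.8,184.4],[398.8,198.4],[375.2,214.8],[394,228.8],[386,209.6],[338,244.8],[380,277.6],[414,255.2]]
for o in ([(T,None,LT,pT)],[(S,None,LS,pS)],[(T,None,LT,pT),(S,None,LS,pS)]):
    q,r=fit(o,[.7,.15,0]);print("upright",q)
print(r)
q,r=fit(o,[.7,.15,0,0]);print("z free",q)
LT=m([[25.5,30,32],[25.5,-30,32],[-30.5,30,32],[-30.5,-30,32]]);pT=[[337,235],[369.4,229.4],[343,264.4],[373,259.6]]
pS=[[320.6,280.4],[345,294],[299.6,298.6],[324.6,315]]
for o in ([(T,None,LT,pT)],[(S,None,LT,pS)],[(T,None,LT,pT),(S,None,LT,pS)]):
    q,r=fit(o,[.5,.1,.1,.004]);print("shelf",q)
print(r)
for t in["green_jar","tin","red_jar"]:
    for c in("top","scene"):
        for x in cut_out(t,c)[:1]:
            ys,xs=np.nonzero(x["region"]);print(t,c,x["score"],xs.min(),xs.max(),ys.min(),ys.max())
E
```

```text
upright [0.691  0.1532 0.0036]
upright [ 0.6929  0.1535 -0.0044]
upright [0.692  0.1532 0.0026]
[[ 0.7601  0.2787]
 [-1.1911  0.4628]
 [-0.419   0.5041]
 [ 0.4173  0.7457]
 [-0.0527 -1.7035]
 [-0.1377 -1.7878]
 [-0.1918 -1.3387]
 [ 0.4717 -1.2702]
 [-1.8446  1.6485]
 [-3.2903  0.684 ]
 [ 0.2256  0.1906]
 [ 0.375  -0.2188]
 [ 0.0033  0.4305]
 [ 0.185   0.1626]
 [-0.102   0.5186]
 [-1.4871 -1.5387]
 [ 0.0543  0.9612]
 [ 2.322  -0.6182]]
z free [0.6915 0.153  0.0011 0.0009]
shelf [0.5101 0.1067 0.1713 0.0136]
shelf [ 0.5518  0.1539  0.1714 -0.0662]
shelf [0.5104 0.1066 0.1719 0.0088]
[[ 0.2617 -0.0236]
 [-0.7998  0.5684]
 [-0.8178  0.0066]
 [ 0.6926 -0.325 ]
 [-0.7456 -2.3576]
 [ 3.1031  2.0037]
 [-2.0091 -1.2629]
 [ 1.5843  1.6276]]
green_jar top 0.98 242 270 268 293
green_jar scene 0.64 210 242 219 278
tin top 0.66 217 250 148 184
tin scene 0.73 291 319 169 214
red_jar top 0.63 195 228 199 230
red_jar scene 0.6 242 267 172 223
```

```bash
cat >> h.py <<'E'
def plan(*tg,start=None):
    """tg: (x,y,z,az of tool y in rad[,ncalls]); prints tool-frame shift cm, rotvec deg per call, tool pointing down"""
    from station import read_state
    s=read_state();p=np.array(s["tool_pos"]);r=R.from_quat(s["tool_rot"])
    for t in tg:
        a=t[3];n=t[4] if len(t)>4 else 1
        y=np.array([np.cos(a),np.sin(a),0]);z=np.array([0,0,-1.]);x=np.cross(y,z)
        r1=R.from_matrix(np.c_[x,y,z]);p1=np.array(t[:3])
        tot=(r.inv()*r1).as_rotvec();p0,r0=p,r
        for i in range(1,n+1):
            pn=p0+(p1-p0)*i/n;rn=r0*R.from_rotvec(tot*i/n)
            print(np.round(np.r_[r.inv().apply(pn-p)*100,np.degrees((r.inv()*rn).as_rotvec())],2).tolist())
            p,r=pn,rn
def wT(d):
    from station import read_state
    s=read_state();M=np.eye(4);M[:3,:3]=R.from_quat(s["tool_rot"]).as_matrix();M[:3,3]=s["tool_pos"]
    return M@np.array(d["mount"])
E
python3 - <<'E'
from h import *
from station import *
plan((0.50,0.107,0.22,0.172,4))
d=snapshot("wrist");print(d["mount"],d["fx"])
E
```

```text
[-11.42, -10.5, 0.28, 0.0, 0.0, 16.37]
[-13.91, -6.86, 0.28, 0.0, 0.0, 16.37]
[-15.28, -2.66, 0.28, 0.0, 0.0, 16.37]
[-15.41, 1.76, 0.28, 0.0, 0.0, 16.37]
[[ 1.00368508e-03 -9.47532190e-01 -3.19658790e-01  8.22921570e-02]
 [ 9.99998943e-01  6.14786388e-04  1.31751148e-03 -2.03958948e-04]
 [-1.05186266e-03 -3.19659774e-01  9.47531805e-01 -1.42598108e-01]
 [ 0.00000000e+00  0.00000000e+00  0.00000000e+00  1.00000000e+00]] 377.89145068752373
```

Emit:
send_rows(
  moves=[
    [-11.42, -10.5, 0.28, 0, 0, 16.37, -1],
    [-11.42, -10.5, 0.28, 0, 0, 16.37, -1],
    [-11.42, -10.5, 0.28, 0, 0, 16.37, -1],
    [-11.42, -10.5, 0.28, 0, 0, 16.37, -1],
    [-11.42, -10.5, 0.28, 0, 0, 16.37, -1],
  ],
)

```text
clock: 1.95
tool_pos: [0.2497, 0.4973, 0.2291]
tool_rot: [0.269, 0.963, 0.0, 0.0]
contact_force: [-0.3, -0.3, 0.5]
finger_gap: 0.0857
grip_force: 0.0
```

Emit:
send_rows(
  moves=[
    [-13.91, -6.86, 0.28, 0, 0, 16.37, -1],
    [-13.91, -6.86, 0.28, 0, 0, 16.37, -1],
    [-13.91, -6.86, 0.28, 0, 0, 16.37, -1],
    [-13.91, -6.86, 0.28, 0, 0, 16.37, -1],
    [-13.91, -6.86, 0.28, 0, 0, 16.37, -1],
  ],
)

```text
clock: 2.45
tool_pos: [0.3325, 0.3685, 0.226]
tool_rot: [0.402, 0.916, 0.001, -0.0]
contact_force: [-0.1, 0.1, 0.1]
finger_gap: 0.0851
grip_force: 0.0
```

Emit:
send_rows(
  moves=[
    [-15.28, -2.66, 0.28, 0, 0, 16.37, -1],
    [-15.28, -2.66, 0.28, 0, 0, 16.37, -1],
    [-15.28, -2.66, 0.28, 0, 0, 16.37, -1],
    [-15.28, -2.66, 0.28, 0, 0, 16.37, -1],
    [-15.28, -2.66, 0.28, 0, 0, 16.37, -1],
  ],
)

```text
clock: 2.95
tool_pos: [0.4163, 0.2389, 0.223]
tool_rot: [0.528, 0.849, 0.0, -0.0]
contact_force: [-0.1, 0.4, 0.6]
finger_gap: 0.0852
grip_force: 0.0
```

Emit:
send_rows(
  moves=[
    [-15.41, 1.76, 0.28, 0, 0, 16.37, -1],
    [-15.41, 1.76, 0.28, 0, 0, 16.37, -1],
    [-15.41, 1.76, 0.28, 0, 0, 16.37, -1],
    [-15.41, 1.76, 0.28, 0, 0, 16.37, -1],
    [-15.41, 1.76, 0.28, 0, 0, 16.37, -1],
  ],
)

```text
clock: 3.45
tool_pos: [0.5002, 0.1089, 0.2198]
tool_rot: [0.643, 0.766, -0.0, -0.0]
contact_force: [-0.6, 1.3, -0.4]
finger_gap: 0.0857
grip_force: 0.0
```

```bash
python3 - <<'E'
from h import *
from station import *
s=read_state();print(s["clock"],s["tool_pos"],s["tool_rot"],s["finger_gap"],s["contact_force"],s["qpos"])
d=snapshot("wrist");cv2.imwrite("pics/w1.png",d["frame"][:,:,::-1])
E
```

```text
3.45 [0.50017781 0.10888584 0.2197954 ] [ 6.43098477e-01  7.65783451e-01 -4.69027743e-06 -2.34881173e-04] 0.08567432093531685 [-0.57768201  1.33042579 -0.44600527] [-0.68109196  0.25547086  0.47191213  1.97410027 -0.14276457  0.94408532
  0.03544952]
```

View pics/w1.png

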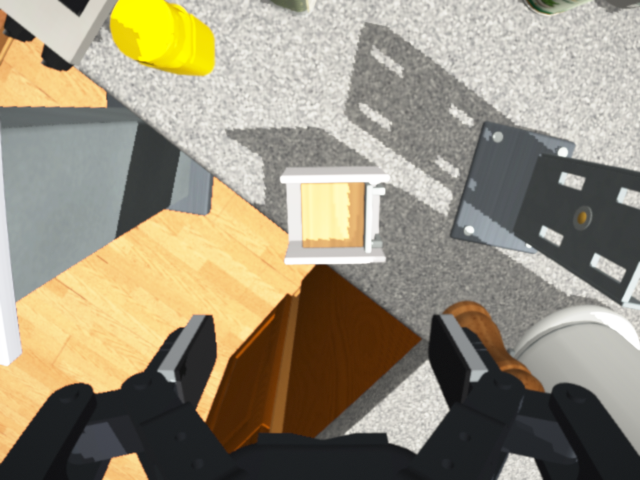

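```bash
python3 - <<'E'
from h import *
from station import *
np.set_printoptions(precision=4,suppress=True)
d=snapshot("wrist");T=wT(d)
m=lambda L:np.array(L)/1000.
L=m([[25.5,30,32],[25.5,-30,32],[-30.5,30,32],[-30.5,-30,32]])
q=[.5104,.1066,.172,.004]
print(proj(place(q,L),d,T)); print("claw tips plate",proj(place(q,m([[30.5,30,46],[30.5,-30,46],[41.5,24,42],[41.5,-24,42]])),d,T))
print("cradle walls z54",proj(place(q[:3],m([[45,39,54],[45,-39,54],[-45,39,54],[-45,-39,54]])),d,T))
print("upright",proj(place([.692,.153,.002],m([[-60,58,8],[-60,-58,8],[35,58,8],[0,38,160],[0,0,96],[0,24,153],[0,24,122],[0,24,83],[0,-24,83]])),d,T))
i=d["frame"][:,:,::-1]
a=cv2.resize(i[150:280,270:400],(520,520),interpolation=cv2.INTER_CUBIC);cv2.imwrite("pics/w1c.png",a)
E
```

```text
[[363.8022 185.6143]
 [361.189  250.5195]
 [299.4088 185.1781]
 [300.2241 250.1618]]
claw tips plate [[371.5265 188.6218]
 [368.3692 255.9291]
 [383.5217 194.8636]
 [380.4875 248.0907]]
cradle walls z54 [[390.2659 178.8161]
 [384.7991 267.1553]
 [280.2714 178.0312]
 [282.7755 266.5885]]
upright [[484.4342 125.6521]
 [450.4504 243.722 ]
 [576.7379 146.5838]
 [670.3312 191.6247]
 [581.4409 223.0548]
 [652.2975 211.4023]
 [617.335  200.2028]
 [581.9532 189.2274]
 [560.6284 246.7317]]
```

View pics/w1c.png

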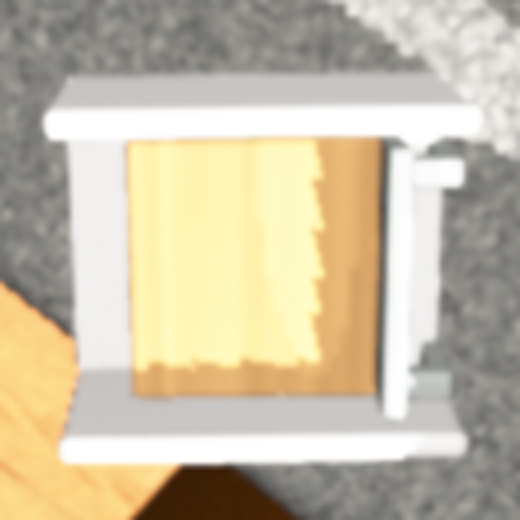

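Crop: the block top spans (302,185)–(366,249) in the wrist image and the claws point to +x. That puts the shelf about (+2, +1.5) mm from the first estimate, so I'll use (0.5125, 0.108).

```bash
python3 - <<'E'
from h import *
plan((0.5125,0.108,0.08,0.18),(0.5125,0.108,0.001,0.18),(.5125,.108,.12,.18),(0.535,0.227,0.12,0.002),(0.535,0.227,-.001,0.002))
E
```

```text
[-0.49, 1.29, 13.97, -0.05, -0.06, -0.16]
[-0.0, 0.0, 7.9, -0.0, -0.0, -0.0]
[-0.0, 0.0, -11.9, 0.0, 0.0, 0.0]
[11.3, 4.34, 0.0, -0.0, -0.0, 10.2]
[-0.0, -0.0, 12.1, 0.0, -0.0, 0.0]
```

Emit:
send_rows(
  moves=[
    [-0.49, 1.29, 4, 0, 0, -0.16, -1],
    [-0.49, 1.29, 8, 0, 0, -0.16, -1],
    [-0.49, 1.29, 12, 0, 0, -0.16, -1],
    [-0.49, 1.29, 14, 0, 0, -0.16, -1],
    [-0.49, 1.29, 14, 0, 0, -0.16, -1],
  ],
)

```text
clock: 4.05
tool_pos: [0.5103, 0.1069, 0.0772]
tool_rot: [0.641, 0.768, -0.002, -0.002]
contact_force: [-0.2, 0.5, 0.3]
finger_gap: 0.0854
grip_force: 0.0
```

Emit:
send_rows(
  moves=[
    [0, 0, 2.5, 0, 0, 0, -1],
    [0, 0, 5, 0, 0, 0, -1],
    [0, 0, 7, 0, 0, 0, -1],
    [0, 0, 7.9, 0, 0, 0, -1],
    [0, 0, 7.9, 0, 0, 0, -1],
  ],
)

```text
clock: 4.55
tool_pos: [0.5133, 0.1057, 0.0012]
tool_rot: [0.642, 0.767, 0.0, -0.0]
contact_force: [0.8, 0.6, 0.8]
finger_gap: 0.0855
grip_force: 0.0
```

Emit:
send_rows(
  moves=[
    [0, 0, 0, 0, 0, 0, 0.6],
    [0, 0, 0, 0, 0, 0, 0.6],
    [0, 0, 0, 0, 0, 0, 0.6],
    [0, 0, 0, 0, 0, 0, 0.6],
    [0, 0, 0, 0, 0, 0, 0.6],
  ],
  force=40,
)

```text
clock: 5.05
tool_pos: [0.5145, 0.105, 0.0025]
tool_rot: [0.643, 0.766, 0.001, 0.0]
contact_force: [-1.0, 0.4, 7.3]
finger_gap: 0.061
grip_force: 44.6
```

Emit:
send_rows(
  moves=[
    [0, 0, -2, 0, 0, 0, 0.6],
    [0, 0, -5, 0, 0, 0, 0.6],
    [0, 0, -8, 0, 0, 0, 0.6],
    [0, 0, -11, 0, 0, 0, 0.6],
    [0, 0, -11.9, 0, 0, 0, 0.6],
  ],
)

```text
clock: 5.55
tool_pos: [0.5153, 0.1047, 0.1232]
tool_rot: [0.643, 0.766, 0.002, 0.001]
contact_force: [-0.0, -1.0, -2.5]
finger_gap: 0.0608
grip_force: 44.6
```

```bash
python3 - <<'E'
from h import *
plan((0.535,0.227,0.12,0.002),(0.535,0.227,.01,0.002))
E
```

```text
[11.7, 4.07, 0.36, 0.31, -0.09, 9.9]
[-0.0, 0.0, 11.0, -0.0, -0.0, -0.0]
```

Emit:
send_rows(
  moves=[
    [3, 1, 0, 0, 0, 3, 0.6],
    [6, 2, 0, 0, 0, 6, 0.6],
    [9, 3.2, 0.3, 0.3, 0, 9, 0.6],
    [11.7, 4.07, 0.36, 0.3, 0, 9.9, 0.6],
    [11.7, 4.07, 0.36, 0.3, 0, 9.9, 0.6],
  ],
)

```text
clock: 6.05
tool_pos: [0.5323, 0.232, 0.1153]
tool_rot: [0.704, 0.71, -0.002, -0.003]
contact_force: [-1.0, 0.3, -2.2]
finger_gap: 0.0606
grip_force: 44.4
```

Emit:
send_rows(
  moves=[
    [0, 0, 3, 0, 0, 0, 0.6],
    [0, 0, 6, 0, 0, 0, 0.6],
    [0, 0, 9, 0, 0, 0, 0.6],
    [0, 0, 11, 0, 0, 0, 0.6],
    [0, 0, 11, 0, 0, 0, 0.6],
  ],
)

```text
clock: 6.55
tool_pos: [0.5299, 0.2246, 0.0032]
tool_rot: [0.707, 0.708, -0.005, -0.003]
contact_force: [-0.5, -0.2, -1.7]
finger_gap: 0.0606
grip_force: 44.3
```

Emit:
send_rows(
  moves=[
    [0, 0, 0.3, 0, 0, 0, 0.6],
    [0, 0, 0.6, 0, 0, 0, 0.6],
    [0, 0, 0.8, 0, 0, 0, 0.6],
    [0, 0, 1.0, 0, 0, 0, 0.6],
    [0, 0, 1.0, 0, 0, 0, 0.6],
  ],
)

```text
clock: 7.05
tool_pos: [0.5333, 0.2269, -0.0013]
tool_rot: [0.706, 0.708, -0.001, -0.002]
contact_force: [-4.7, -1.0, 10.1]
finger_gap: 0.0603
grip_force: 45.1
```

Emit:
send_rows(
  moves=[
    [0, 0, -0.2, 0, 0, 0, -0.2],
    [0, 0, -0.2, 0, 0, 0, -1],
    [0, 0, -0.2, 0, 0, 0, -1],
    [0, 0, -0.2, 0, 0, 0, -1],
    [0, 0, -0.2, 0, 0, 0, -1],
  ],
)

```text
clock: 7.55
tool_pos: [0.5327, 0.2266, -0.0016]
tool_rot: [0.706, 0.708, -0.002, -0.002]
contact_force: [-0.4, -0.5, -0.3]
finger_gap: 0.0856
grip_force: 0.0
```

Emit:
send_rows(
  moves=[
    [0, 0, -3, 0, 0, 0, -1],
    [0, 0, -7, 0, 0, 0, -1],
    [0, 0, -11, 0, 0, 0, -1],
    [0, 0, -15, 0, 0, 0, -1],
    [0, 0, -19, 0, 0, 0, -1],
  ],
)

```text
clock: 8.05
tool_pos: [0.5334, 0.2265, 0.19]
tool_rot: [0.706, 0.708, -0.002, -0.002]
contact_force: [0.4, 0.6, 0.0]
finger_gap: 0.0854
grip_force: 0.0
```

```bash
python3 - <<'E'
from h import *
plan((0.52,0.227,0.19,np.pi/2,3))
E
```

```text
[0.02, -0.45, 0.0, -0.09, -0.07, -29.96]
[0.24, -0.38, 0.0, -0.09, -0.07, -29.96]
[0.4, -0.21, 0.0, -0.09, -0.07, -29.96]
```

Emit:
send_rows(
  moves=[
    [0, -0.45, 0, 0, 0, -30, -1],
    [0, -0.45, 0, 0, 0, -30, -1],
    [0, -0.45, 0, 0, 0, -30, -1],
    [0, -0.45, 0, 0, 0, -30, -1],
    [0, -0.45, 0, 0, 0, -30, -1],
  ],
)

```text
clock: 8.55
tool_pos: [0.5291, 0.2265, 0.1885]
tool_rot: [0.499, 0.867, -0.001, -0.002]
contact_force: [-0.3, -0.5, -0.2]
finger_gap: 0.0854
grip_force: 0.0
```

Emit:
send_rows(
  moves=[
    [0.24, -0.38, 0, 0, 0, -30, -1],
    [0.24, -0.38, 0, 0, 0, -30, -1],
    [0.24, -0.38, 0, 0, 0, -30, -1],
    [0.24, -0.38, 0, 0, 0, -30, -1],
    [0.24, -0.38, 0, 0, 0, -30, -1],
  ],
)

```text
clock: 9.05
tool_pos: [0.5246, 0.2266, 0.1884]
tool_rot: [0.259, 0.966, -0.001, -0.003]
contact_force: [0.3, -0.5, -0.1]
finger_gap: 0.0856
grip_force: 0.0
```

Emit:
send_rows(
  moves=[
    [0.4, -0.2, 0, 0, 0, -30, -1],
    [0.4, -0.2, 0, 0, 0, -30, -1],
    [0.4, -0.2, 0, 0, 0, -30, -1],
    [0.4, -0.2, 0, 0, 0, -30, -1],
    [0.4, -0.2, 0, 0, 0, -30, -1],
  ],
)

```text
clock: 9.55
tool_pos: [0.5202, 0.2269, 0.1884]
tool_rot: [0.0, 1.0, -0.0, -0.003]
contact_force: [-0.4, 0.2, 1.4]
finger_gap: 0.0857
grip_force: 0.0
```

```bash
python3 - <<'E'
from h import *
from station import *
np.set_printoptions(precision=4,suppress=True)
s=read_state();print(s["clock"],s["tool_pos"],s["tool_rot"],s["qpos"])
d=snapshot("wrist");T=wT(d);cv2.imwrite("pics/w2.png",d["frame"][:,:,::-1])
m=lambda L:np.array(L)/1000.
q=[.533,.2275,.01,0]
print(proj(place(q,m([[25.5,30,32],[25.5,-30,32],[-30.5,30,32],[-30.5,-30,32]])),d,T))
E
```

```text
9.55 [0.5202 0.2269 0.1884] [ 0.0005  1.     -0.0003 -0.0027] [-0.5993  0.3791  0.1628  1.8539 -0.0779  0.9197  1.1695]
[[358.3929 264.3153]
 [288.0504 265.0565]
 [359.6849 199.71  ]
 [285.3254 200.5291]]
```

View pics/w2.png

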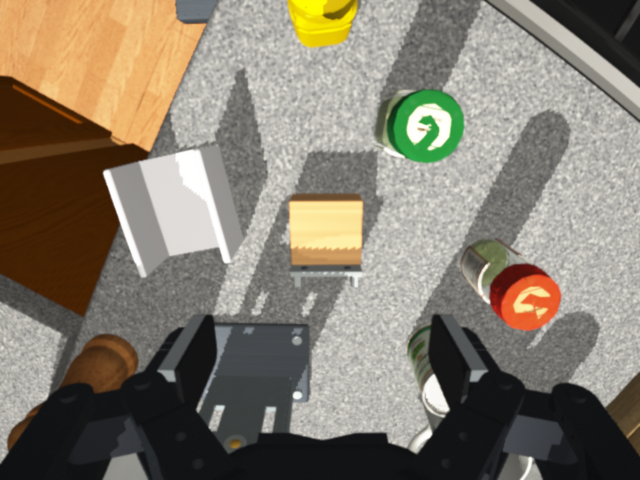

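```bash
python3 - <<'E'
from h import *
from station import *
np.set_printoptions(precision=4,suppress=True)
d=snapshot("wrist");T=wT(d);f=d["frame"]
print({c:(r[0]["score"],r[0]["centre"]) if (r:=spot_in(c,"wrist")) else 0 for c in("shelf_bracket","green_jar","upright","catch")})
hsv=cv2.cvtColor(f,cv2.COLOR_RGB2HSV);g=np.zeros(f.shape[:2],bool);g[180:285,270:385]=1
M=g&(hsv[...,1]>70)
for r in range(190,276,4):
    c=np.nonzero(M[r])[0]
    print(r,c[[0,-1]] if len(c) else None, f[r,320],end=' ; ')
print()
for r in(210,225,240,255): print(r,f[r,284:294].sum(1),f[r,356:368].sum(1))
L=np.array([[25.5,30,32],[25.5,-30,32],[-30.5,30,32],[-30.5,-30,32],[-30.5,30,0],[-30.5,-30,0]])/1e3
for q in([.533,.2295,0,0],[.533,.2295,.02,0]):print(proj(place(q,L),d,T))
# jar lid ellipse
m=((hsv[...,0]>40)&(hsv[...,0]<90)&(hsv[...,1]>120)).astype(np.uint8)
n,l,st,_=cv2.connectedComponentsWithStats(m)
k=l[:, :]==l[100:160,380:470].ravel()[np.argmax(np.bincount(l[100:160,380:470].ravel())[1:])*0] if 0 else None
cs=[c for c in cv2.findContours(m,cv2.RETR_EXTERNAL,2)[0] if cv2.contourArea(c)>800]
for c in cs: print("lid",cv2.fitEllipse(cv2.convexHull(c)))
print(proj([[.445,.283,.1],[.455,.283,.1],[.445,.293,.1],[.467,.283,.1]],d,T))
E
```

```text
{'shelf_bracket': (0.92, [0.5321, 0.2335, 0.0341]), 'green_jar': (0.98, [0.3818, 0.2269, 0.0752]), 'upright': (0.58, [0.6942, 0.1609, 0.0089]), 'catch': (0.64, [0.5076, 0.0938, 0.0093])}
190 None [131 128 123] ; 194 [293 358] [108  85  62] ; 198 [291 360] [108  80  50] ; 202 [289 363] [250 220 145] ; 206 [289 363] [252 229 152] ; 210 [289 362] [254 237 164] ; 214 [289 362] [253 232 158] ; 218 [289 362] [253 232 156] ; 222 [289 362] [253 234 161] ; 226 [290 362] [254 235 162] ; 230 [290 362] [253 232 157] ; 234 [290 362] [251 224 146] ; 238 [290 362] [253 233 158] ; 242 [290 362] [254 240 168] ; 246 [290 361] [255 242 175] ; 250 [291 361] [215 164 103] ; 254 [291 360] [207 157  99] ; 258 [291 360] [194 146  91] ; 262 [291 360] [190 142  89] ; 266 None [90 90 86] ; 270 None [93 97 93] ; 274 None [163 167 163] ; 
210 [299 303 323 359 403 511 619 653 656 655] [655 655 655 654 648 625 544 402 345 347 350 331]
225 [355 384 490 609 638 635 639 653 660 661] [637 635 634 632 615 551 427 374 383 384 373 357]
240 [575 596 601 593 572 540 537 606 640 644] [660 660 661 658 640 562 396 340 350 366 393 443]
255 [377 396 400 392 376 357 338 352 402 422] [470 468 468 469 486 543 598 577 526 501 527 566]
[[360.31   264.619 ]
 [289.9637 264.6808]
 [362.4352 200.0543]
 [288.0702 200.1017]
 [358.7655 192.4991]
 [291.1648 192.5412]]
[[360.9228 263.9582]
 [290.5874 265.3288]
 [361.6956 199.3304]
 [287.3437 200.8408]
 [358.0909 191.8372]
 [290.5024 193.217 ]]
lid ((425.3885192871094, 125.3587646484375), (71.80477142333984, 76.90794372558594), 68.16268157958984)
[[416.3833 129.2289]
 [415.2821 146.3494]
 [432.9969 129.4401]
 [413.9536 166.4009]]
```

```bash
python3 - <<'E'
from h import *
plan((0.60,0.155,0.29,np.pi/2))
E
```

```text
[-7.93, -7.23, -10.19, -0.03, -0.3, 0.05]
```

Emit:
send_rows(
  moves=[
    [-7.9, -7.2, -10.2, 0, -0.3, 0, -1],
    [-7.9, -7.2, -10.2, 0, -0.3, 0, -1],
    [-7.9, -7.2, -10.2, 0, -0.3, 0, -1],
    [-7.9, -7.2, -10.2, 0, -0.3, 0, -1],
    [-7.9, -7.2, -10.2, 0, -0.3, 0, -1],
  ],
)

```text
clock: 10.35
tool_pos: [0.6003, 0.1547, 0.2906]
tool_rot: [0.0, 1.0, 0.0, 0.001]
contact_force: [-0.8, 0.8, -0.1]
finger_gap: 0.0853
grip_force: 0.0
```

```bash
python3 - <<'E'
from h import *
from station import *
np.set_printoptions(precision=4,suppress=True)
s=read_state();print(s["clock"],s["tool_pos"],s["tool_rot"])
d=snapshot("wrist");T=wT(d);f=d["frame"][:,:,::-1]
np.save("up.npy",{"T":T,**{k:v for k,v in d.items()}},allow_pickle=True)
m=lambda L:np.array(L)/1000.
print(proj(place([.692,.153,.002],m([[-60,58,8],[-60,-58,8],[0,38,160],[0,-38,160],[0,0,96],[0,29,153],[0,19,153],[0,29,122],[0,19,122],[0,-29,122],[0,-19,122]])),d,T))
p=proj(place([.692,.153,.002],m([[-60,58,8],[-60,-58,8],[0,38,160],[0,-38,160]])),d,T)
x0,y0=p.min(0).astype(int)-12;x1,y1=p.max(0).astype(int)+20
print(x0,y0,x1,y1);c=f[max(y0,0):y1,max(x0,0):x1]
k=min(800/c.shape[1],600/c.shape[0]);print(k);cv2.imwrite("pics/w3.png",cv2.resize(c,None,fx=k,fy=k,interpolation=cv2.INTER_CUBIC))
E
```

```text
10.35 [0.6003 0.1547 0.2906] [0.0002 1.     0.     0.0005]
[[369.3426 219.4449]
 [269.5891 219.3935]
 [363.9581 336.7155]
 [272.9868 336.6557]
 [319.0131 301.1139]
 [352.5663 332.2182]
 [340.8386 332.2442]
 [350.0394 314.1341]
 [339.2772 314.1502]
 [287.5912 314.0969]
 [298.3502 314.1259]]
257 207 389 356
4.026845637583893
```

View pics/w3.png

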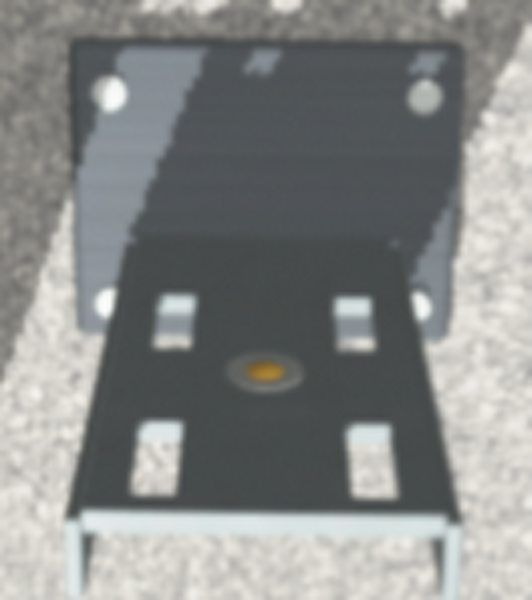

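```bash
python3 - <<'E'
from h import *
np.set_printoptions(precision=4,suppress=True)
d=np.load("up.npy",allow_pickle=True).item();T=d["T"]
L=[];P=[]
for (y,z,a,b,r) in [(-24,122,139,183,422),(-24,153,131,180,497),(24,122,347,391,425),(24,153,350,399,499),(-24,52,160,197,295),(-24,83,153,192,348),(24,52,334,371,297),(24,83,338,376,350)]:
    L+=[[0,y-5,z],[0,y+5,z]];P+=[[a,r],[b,r]]
L+=[[0,0,96],[-60,-58,8],[-60,58,8]];P+=[[265,370],[70,40],[462,42]]
L=np.array(L)/1e3;P=np.array(P)/4.0268+[257,207]
print(d["k1"],d["fx"],d["fy"])
q,r=fit([(d,T,L,P)],[.69,.153,0]);print(q);print(r.T)
q,r=fit([(d,T,L,P)],[.69,.153,0,0]);print(q);print(r.T)
E
```

```text
-0.07914952083056391 377.89145068752373 377.89145068752373
[ 0.69    0.1568 -0.0077]
[[ 0.0724 -0.0665 -0.6712 -1.081   0.2105  0.0573  1.4001  0.9728 -0.3529
  -0.4569 -0.5387 -0.455   0.0456 -0.0681  0.4153  0.736   0.0134 -1.1373
   1.3992]
 [ 0.1691  0.2865 -0.5182 -0.3842 -0.0961 -0.0229 -0.4969 -0.4291  0.3579
   0.4505 -0.2275 -0.1256  0.2731  0.3484 -0.2849 -0.2094  0.4533  0.3517
   0.8534]]
[ 0.6907  0.1568 -0.0081 -0.0014]
[[ 0.2004  0.0156 -0.5191 -0.9834  0.1168 -0.0826  1.289   0.8069 -0.2622
  -0.3989 -0.4338 -0.3878 -0.0211 -0.1676  0.3384  0.6211  0.0084 -0.9531
   1.2432]
 [ 0.1096  0.2302 -0.6663 -0.529  -0.1397 -0.0629 -0.6282 -0.5564  0.4205
   0.516  -0.2089 -0.1039  0.3499  0.4282 -0.2513 -0.1726  0.4583  0.6174
   1.1537]]
```

```bash
python3 - <<'E'
from h import *
plan((0.521,0.230,0.11,np.pi/2),(0.521,0.230,0.003,np.pi/2))
E
```

```text
[7.76, 7.44, 17.95, -0.01, -0.08, 0.1]
[0.0, -0.0, 10.7, 0.0, 0.0, -0.0]
```

Emit:
send_rows(
  moves=[
    [2.5, 2.4, 4, 0, 0, 0, -1],
    [5, 5, 8, 0, 0, 0, -1],
    [7.76, 7.44, 12, 0, 0, 0.1, -1],
    [7.76, 7.44, 16, 0, -0.1, 0.1, -1],
    [7.76, 7.44, 17.95, 0, -0.1, 0.1, -1],
  ],
)

```text
clock: 10.9
tool_pos: [0.5155, 0.2313, 0.1054]
tool_rot: [-0.003, 1.0, -0.002, -0.004]
contact_force: [-0.1, -0.3, -0.7]
finger_gap: 0.0853
grip_force: 0.0
```

Emit:
send_rows(
  moves=[
    [0, 0, 0, 0, 0, 0, -1],
    [0, 0, 2, 0, 0, 0, -1],
    [0, 0, 4, 0, 0, 0, -1],
    [0, 0, 6, 0, 0, 0, -1],
    [0, 0, 6, 0, 0, 0, -1],
  ],
)

```text
clock: 11.4
tool_pos: [0.5205, 0.2293, 0.0493]
tool_rot: [-0.0, 1.0, -0.001, -0.001]
contact_force: [0.2, 0.3, -0.1]
finger_gap: 0.0855
grip_force: 0.0
```

```bash
python3 - <<'E'
from h import *
plan((0.521,0.230,0.003,np.pi/2))
E
```

```text
[-0.05, 0.08, 4.63, -0.11, -0.1, 0.05]
```

Emit:
send_rows(
  moves=[
    [0, 0.05, 1.5, 0, 0, 0, -1],
    [0, 0.05, 3, 0, 0, 0, -1],
    [0, 0.05, 4.6, 0, 0, 0, -1],
    [0, 0.05, 4.6, 0, 0, 0, -1],
    [0, 0.05, 4.6, 0, 0, 0, -1],
  ],
)

```text
clock: 11.9
tool_pos: [0.522, 0.2297, 0.0041]
tool_rot: [-0.0, 1.0, -0.001, 0.0]
contact_force: [0.4, 0.7, 0.2]
finger_gap: 0.0853
grip_force: 0.0
```

Emit:
send_rows(
  moves=[
    [0, 0, 0, 0, 0, 0, 0.6],
    [0, 0, 0, 0, 0, 0, 0.6],
    [0, 0, 0, 0, 0, 0, 0.6],
    [0, 0, 0, 0, 0, 0, 0.6],
    [0, 0, 0, 0, 0, 0, 0.6],
  ],
  force=70,
)

```text
clock: 12.4
tool_pos: [0.5231, 0.2302, 0.0056]
tool_rot: [-0.0, 1.0, 0.0, 0.002]
contact_force: [-0.5, -0.2, 5.6]
finger_gap: 0.0589
grip_force: 76.9
```

Emit:
send_rows(
  moves=[
    [0, 0, -2, 0, 0, 0, 0.6],
    [0, 0, -4, 0, 0, 0, 0.6],
    [0, 0, -8, 0, 0, 0, 0.6],
    [0, 0, -12, 0, 0, 0, 0.6],
    [0, 0, -12, 0, 0, 0, 0.6],
  ],
)

```text
clock: 12.9
tool_pos: [0.5253, 0.2314, 0.1299]
tool_rot: [-0.0, 1.0, 0.002, 0.005]
contact_force: [1.3, -0.8, -1.2]
finger_gap: 0.0585
grip_force: 76.3
```

```bash
python3 - <<'E'
from h import *
from station import *
np.set_printoptions(precision=4,suppress=True)
s=read_state();print(s["tool_pos"],s["tool_rot"])
d=snapshot("wrist");T=wT(d);f=d["frame"];cv2.imwrite("pics/w4.png",f[:,:,::-1][160:460,200:440].repeat(2,0).repeat(2,1))
hsv=cv2.cvtColor(f,cv2.COLOR_RGB2HSV)
L=np.array([[25.5,30,32],[25.5,-30,32],[-30.5,30,32],[-30.5,-30,32],[30.5,-30,46],[30.5,30,46]])/1e3
L[:,0]+=.012;L[:,2]-=.003
tp=np.array(s["tool_pos"]);print(proj(L+tp,d,T))
E
```

```text
[0.5253 0.2314 0.1299] [-0.0001  1.      0.0021  0.0053]
[[400.3286 444.5583]
 [247.606  444.8868]
 [413.6382 321.3493]
 [235.2848 321.4905]
 [242.1937 485.343 ]
 [406.2018 484.9041]]
```

View pics/w4.png

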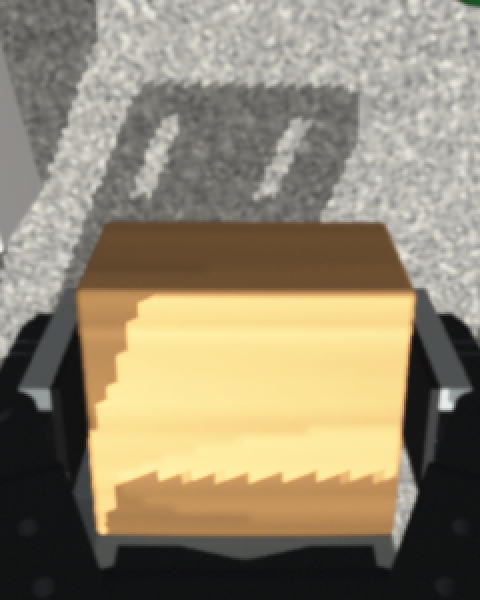

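Wrist picture: the shelf is held squarely by its sides, with the block's near top edge at (239–407, 306) in the full image. The lateral offset is about 0.5 mm. Now I'll move to in front of the upper slots.

```bash
python3 - <<'E'
from h import *
plan((0.6245,0.157,0.114,np.pi/2-.008))
E
```

```text
[-10.08, -7.38, 1.38, 0.13, 0.38, 0.48]
```

Emit:
send_rows(
  moves=[
    [-3, -2, 0, 0, 0, 0.5, 0.6],
    [-6, -4, 0, 0, 0, 0.5, 0.6],
    [-9, -6.5, 0.5, 0, 0, 0.5, 0.6],
    [-10.1, -7.4, 1.1, 0, 0, 0.5, 0.6],
    [-10.1, -7.4, 1.4, 0, 0, 0.5, 0.6],
  ],
)

```text
clock: 13.45
tool_pos: [0.6232, 0.1527, 0.1083]
tool_rot: [0.006, 1.0, -0.001, -0.0]
contact_force: [-0.4, -0.4, -2.1]
finger_gap: 0.0585
grip_force: 76.1
```

Emit:
send_rows(
  moves=[
    [0, 0, 0, 0, 0, 0, 0.6],
    [0, 0, 0, 0, 0, 0, 0.6],
  ],
)

```text
clock: 13.65
tool_pos: [0.6214, 0.1578, 0.11]
tool_rot: [0.003, 1.0, 0.0, -0.0]
contact_force: [-0.1, 1.5, -1.4]
finger_gap: 0.0585
grip_force: 76.1
```

```bash
python3 - <<'E'
from h import *
from station import *
np.set_printoptions(precision=4,suppress=True)
s=read_state();print(s["clock"],s["tool_pos"],s["tool_rot"],s["contact_force"])
plan((0.6245,0.157,0.114,np.pi/2-.008))
t=snapshot("top");S=snapshot("scene");np.save("fx.npy",{"t":t,"S":S},allow_pickle=True)
tp=np.array(s["tool_pos"]);L=np.array([[25.5,30,32],[25.5,-30,32],[-30.5,30,32],[-30.5,-30,32],[28,30,46],[28,-30,46]])/1e3+tp+[.010,0,-.0056]
pt=proj(L,t);ps=proj(L,S);print(pt);print(ps)
def cr(d,x,y,w,h): return cv2.resize(d["frame"][y:y+h,x:x+w,::-1],None,fx=400/w,fy=400/w,interpolation=cv2.INTER_CUBIC)
print(pt.mean(0),ps.mean(0))
a=pt.mean(0).astype(int)-[40,50];b=ps.mean(0).astype(int)-[40,65];print(a,b)
cv2.imwrite("pics/p1.png",np.hstack([cr(t,*a,80,100),cr(S,*b,80,100)]))
E
```

```text
13.65 [0.6214 0.1578 0.11  ] [ 0.003   1.      0.0001 -0.0003] [-0.0737  1.4659 -1.3809]
[-0.31, -0.07, -0.4, 0.01, -0.04, 0.11]
[[313.5942 155.6472]
 [348.423  156.218 ]
 [313.201  187.6063]
 [348.3449 188.1349]
 [313.7151 152.044 ]
 [349.0986 152.6301]]
[[359.7057 190.1605]
 [384.6043 207.7331]
 [335.1816 203.1538]
 [359.9228 221.792 ]
 [361.3882 183.0553]
 [386.6011 200.5336]]
[331.0628 165.3801] [364.5673 201.0714]
[291 115] [324 136]
```

View pics/p1.png

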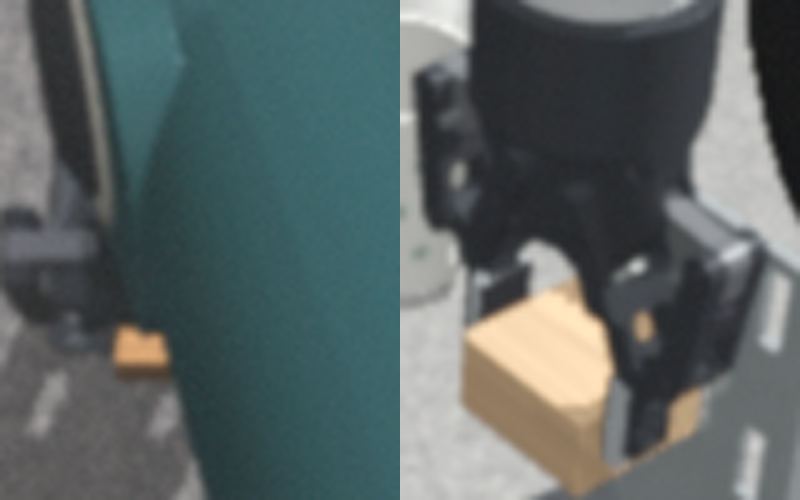

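Emit:
send_rows(
  moves=[
    [-0.3, -0.17, -0.4, 0, 0, 0.1, 0.6],
    [-0.3, -0.17, -0.4, 0, 0, 0.1, 0.6],
    [-0.3, -0.17, -0.4, 0, 0, 0.1, 0.6],
    [-0.3, -0.17, -0.4, 0, 0, 0.1, 0.6],
  ],
)

```text
clock: 14.15
tool_pos: [0.6261, 0.1544, 0.115]
tool_rot: [0.005, 1.0, -0.0, 0.001]
contact_force: [0.2, 1.0, -2.5]
finger_gap: 0.0588
grip_force: 76.1
```

```bash
python3 - <<'E'
from h import *
plan((0.638,0.156,0.1141,np.pi/2-.006))
E
```

```text
[-1.19, 0.18, 0.1, -0.01, 0.11, -0.23]
```

Emit:
send_rows(
  moves=[
    [-0.5, 0.17, 0.1, 0, 0, -0.2, 0.6],
    [-0.9, 0.17, 0.1, 0, 0, -0.2, 0.6],
    [-0.9, 0.17, 0.1, 0, 0, -0.2, 0.6],
    [-0.9, 0.17, 0.1, 0, 0, -0.2, 0.6],
  ],
)

```text
clock: 14.55
tool_pos: [0.6352, 0.1557, 0.1137]
tool_rot: [0.003, 1.0, -0.0, 0.001]
contact_force: [-0.4, -0.2, -1.9]
finger_gap: 0.0589
grip_force: 76.1
```

```bash
python3 - <<'E'
from h import *
plan((0.643,0.156,0.1141,np.pi/2-.006))
E
```

```text
[-0.78, 0.03, -0.04, -0.03, 0.09, -0.05]
```

Emit:
send_rows(
  moves=[
    [-0.3, 0.03, -0.04, 0, 0, 0, 0.6],
    [-0.5, 0.03, -0.04, 0, 0, 0, 0.6],
    [-0.8, 0.03, -0.04, 0, 0, 0, 0.6],
    [-0.8, 0.03, -0.04, 0, 0, 0, 0.6],
  ],
)

```text
clock: 14.95
tool_pos: [0.6436, 0.156, 0.1143]
tool_rot: [0.003, 1.0, -0.0, 0.001]
contact_force: [0.2, -0.4, -2.4]
finger_gap: 0.0586
grip_force: 76.1
```

Emit:
send_rows(
  moves=[
    [-0.2, 0, 0, 0, 0, 0, 0.6],
    [-0.4, 0, 0, 0, 0, 0, 0.6],
    [-0.4, 0, 0, 0, 0, 0, 0.6],
  ],
)

```text
clock: 15.25
tool_pos: [0.6474, 0.156, 0.1143]
tool_rot: [0.003, 1.0, -0.0, 0.001]
contact_force: [-0.1, 0.7, -2.1]
finger_gap: 0.0584
grip_force: 76.1
```

Emit:
send_rows(
  moves=[
    [-0.15, 0, 0, 0, 0, 0, 0.6],
    [-0.25, 0, 0, 0, 0, 0, 0.6],
    [-0.25, 0, 0, 0, 0, 0, 0.6],
  ],
)

```text
clock: 15.55
tool_pos: [0.6498, 0.1561, 0.1143]
tool_rot: [0.003, 1.0, -0.0, 0.001]
contact_force: [0.7, 0.0, -1.9]
finger_gap: 0.0584
grip_force: 76.1
```

Emit:
send_rows(
  moves=[
    [-0.15, 0, 0, 0, 0, 0, 0.6],
    [-0.2, 0, 0, 0, 0, 0, 0.6],
    [-0.2, 0, 0, 0, 0, 0, 0.6],
  ],
)

```text
clock: 15.85
tool_pos: [0.651, 0.1561, 0.1141]
tool_rot: [0.003, 1.0, -0.0, 0.0]
contact_force: [-2.0, -0.4, -1.2]
finger_gap: 0.0585
grip_force: 76.1
```

Emit:
send_rows(
  moves=[
    [0.08, 0, 0.3, 0, 0, 0, 0.6],
    [0.08, 0, 0.6, 0, 0, 0, 0.6],
    [0.08, 0, 0.6, 0, 0, 0, 0.6],
  ],
)

```text
clock: 16.15
tool_pos: [0.6508, 0.1559, 0.1078]
tool_rot: [0.003, 1.0, -0.0, 0.001]
contact_force: [-0.5, -0.0, -2.0]
finger_gap: 0.0588
grip_force: 76.2
```

Emit:
send_rows(
  moves=[
    [0, 0, 0.2, 0, 0, 0, 0.6],
    [0, 0, 0.4, 0, 0, 0, 0.6],
    [0, 0, 0.4, 0, 0, 0, 0.6],
  ],
)

```text
clock: 16.45
tool_pos: [0.6503, 0.1561, 0.104]
tool_rot: [0.003, 1.0, -0.0, 0.0]
contact_force: [-2.4, 0.3, -0.3]
finger_gap: 0.0587
grip_force: 76.4
```

Emit:
send_rows(
  moves=[
    [0, 0, 0.3, 0, 0, 0, 0.6],
    [0, 0, 0.6, 0, 0, 0, 0.6],
    [0, 0, 0.6, 0, 0, 0, 0.6],
  ],
)

```text
clock: 16.75
tool_pos: [0.6503, 0.1559, 0.0972]
tool_rot: [0.003, 1.0, -0.0, 0.0]
contact_force: [-1.6, -0.4, -4.2]
finger_gap: 0.0588
grip_force: 76.0
```

Emit:
send_rows(
  moves=[
    [0, 0, 0.2, 0, 0, 0, 0.6],
    [0, 0, 0.4, 0, 0, 0, 0.6],
    [0, 0, 0.4, 0, 0, 0, 0.6],
  ],
)

```text
clock: 17.05
tool_pos: [0.651, 0.156, 0.0941]
tool_rot: [0.003, 1.0, -0.0, 0.001]
contact_force: [-2.1, 0.4, -2.9]
finger_gap: 0.0586
grip_force: 76.1
```

Emit:
send_rows(
  moves=[
    [0, 0, 0.1, 0, 0, 0, 0.6],
    [0, 0, 0.2, 0, 0, 0, 0.6],
    [0, 0, 0.2, 0, 0, 0, 0.6],
  ],
)

```text
clock: 17.35
tool_pos: [0.651, 0.1561, 0.0935]
tool_rot: [0.004, 1.0, -0.0, 0.001]
contact_force: [-5.0, -0.0, 4.5]
finger_gap: 0.0586
grip_force: 76.9
```

Emit:
send_rows(
  moves=[
    [0, 0, 0.1, 0, 0, 0, 0.6],
    [0, 0, 0.2, 0, 0, 0, 0.6],
    [0, 0, 0.2, 0, 0, 0, 0.6],
  ],
)

```text
clock: 17.65
tool_pos: [0.651, 0.1561, 0.0932]
tool_rot: [0.004, 1.0, 0.0, 0.001]
contact_force: [-10.7, -1.3, 14.3]
finger_gap: 0.0587
grip_force: 78.2
```

Emit:
send_rows(
  moves=[
    [0, 0, -0.3, 0, 0, 0, 0.6],
    [0, 0, -0.3, 0, 0, 0, 0.2],
    [0, 0, -0.3, 0, 0, 0, -1],
    [0, 0, -0.3, 0, 0, 0, -1],
    [0, 0, -0.3, 0, 0, 0, -1],
  ],
)

```text
clock: 18.15
tool_pos: [0.6517, 0.1561, 0.0935]
tool_rot: [0.003, 1.0, -0.0, 0.002]
contact_force: [0.2, -0.3, -0.3]
finger_gap: 0.0854
grip_force: 0.0
```

Emit:
send_rows(
  moves=[
    [0, 0, -1, 0, 0, 0, -1],
    [0, 0, -3, 0, 0, 0, -1],
    [0, 0, -6, 0, 0, 0, -1],
    [0.5, 0, -10, 0, 0, 0, -1],
    [2, 0, -14, 0, 0, 0, -1],
  ],
)

```text
clock: 18.65
tool_pos: [0.6313, 0.1558, 0.2351]
tool_rot: [0.004, 1.0, -0.0, 0.002]
contact_force: [0.3, 0.2, -0.8]
finger_gap: 0.0855
grip_force: 0.0
```

```bash
python3 - <<'E'
from h import *
plan((0.505,0.286,0.26,np.pi/2-.006))
E
```

```text
[12.72, 12.92, -2.54, -0.04, 0.18, -0.08]
```

```bash
python3 - <<'E'
from h import *
from station import *
np.set_printoptions(precision=4,suppress=True)
d=snapshot("wrist");T=wT(d);f=d["frame"]
np.save("hang.npy",{"T":T,**d},allow_pickle=True)
L=np.array([[25.5,30,32],[25.5,-30,32],[-30.5,30,32],[-30.5,-30,32]])/1e3
P=proj(place([.6608,.1565,-.006,.088],L),d,T);print(P)
hsv=cv2.cvtColor(f,cv2.COLOR_RGB2HSV)
m=((hsv[...,1]>70)&(hsv[...,0]<30)).astype(np.uint8)
x0,y0=(P.min(0)-20).astype(int);x1,y1=(P.max(0)+20).astype(int)
g=np.zeros_like(m);g[y0:y1,x0:x1]=1;m*=g
for r in range(y0,y1,6):
    c=np.nonzero(m[r])[0]; print(r,(c[0],c[-1]) if len(c) else None,f[r,int(P[:,0].mean())],end='; ')
print();r=spot_in("shelf_bracket","wrist");print(r[0] if r else 0); r=spot_in("catch","wrist");print(r[:2])
E
```

```text
[[359.0802 296.0422]
 [282.5549 296.1651]
 [361.6386 227.776 ]
 [279.875  227.8502]]
207 None [131 139 145]; 213 None [79 83 86]; 219 None [80 84 87]; 225 (np.int64(286), np.int64(361)) [117  87  54]; 231 (np.int64(284), np.int64(363)) [128  94  58]; 237 (np.int64(282), np.int64(365)) [254 240 171]; 243 (np.int64(282), np.int64(365)) [255 244 177]; 249 (np.int64(282), np.int64(365)) [253 234 160]; 255 (np.int64(282), np.int64(364)) [216 166 105]; 261 (np.int64(282), np.int64(364)) [220 169 106]; 267 (np.int64(282), np.int64(364)) [208 158 100]; 273 (np.int64(283), np.int64(363)) [212 161 101]; 279 (np.int64(283), np.int64(364)) [226 176 111]; 285 (np.int64(283), np.int64(363)) [229 179 113]; 291 (np.int64(283), np.int64(363)) [223 172 109]; 297 (np.int64(283), np.int64(362)) [203 154  97]; 303 (np.int64(292), np.int64(361)) [140 117  92]; 309 None [92 95 93]; 315 None [177 181 177]; 
{'centre': [0.6605, 0.1598, 0.1222], 'score': 0.77}
[]
```

Emit:
send_rows(
  moves=[
    [3, 3, -1, 0, 0, 0, -1],
    [6, 6, -2, 0, 0, 0, -1],
    [9, 9, -2.5, 0, 0, 0, -1],
    [12.7, 12.9, -2.5, 0, 0, 0, -1],
    [12.7, 12.9, -2.5, 0, 0, 0, -1],
  ],
)

```text
clock: 19.3
tool_pos: [0.4991, 0.2924, 0.2574]
tool_rot: [-0.002, 1.0, 0.001, -0.001]
contact_force: [-0.1, 0.4, -0.6]
finger_gap: 0.0854
grip_force: 0.0
```

Emit:
send_rows(
  moves=[
    [0, 0, 0, 0, 0, 0, -1],
    [0, 0, 0, 0, 0, 0, -1],
  ],
)

```text
clock: 19.5
tool_pos: [0.5053, 0.2848, 0.2575]
tool_rot: [0.004, 1.0, -0.001, 0.001]
contact_force: [0.2, -0.4, -1.0]
finger_gap: 0.085
grip_force: 0.0
```

```bash
python3 - <<'E'
from h import *
from station import *
np.set_printoptions(precision=4,suppress=True)
s=read_state();print(s["clock"],s["tool_pos"],s["tool_rot"])
d=snapshot("wrist");T=wT(d);f=d["frame"]
hsv=cv2.cvtColor(f,cv2.COLOR_RGB2HSV)
m=((hsv[...,0]>40)&(hsv[...,0]<90)&(hsv[...,1]>120)).astype(np.uint8)
cs=[c for c in cv2.findContours(m,cv2.RETR_EXTERNAL,2)[0] if cv2.contourArea(c)>600]
a=np.linspace(0,2*np.pi,40)[:-1];C=np.c_[np.cos(a),np.sin(a),0*a]*.022
for c in cs:
    print("lid box",cv2.boundingRect(c),cv2.fitEllipse(cv2.convexHull(c)))
    x,y,w,h=cv2.boundingRect(c);b=np.array([x,y,x+w,y+h])
    def e(q):
        P=proj(np.r_[C+[q[0],q[1],.1],C+[q[0],q[1],.08]],d,T);lo=P.min(0);hi=P.max(0);return np.r_[lo,hi]-b
    r=least_squares(e,[.445,.286],x_scale=.01);print(r.x,r.fun)
print([(x["score"],x["centre"]) for x in spot_in("green_jar","wrist")])
E
```

```text
19.5 [0.5053 0.2848 0.2575] [ 0.0041  1.     -0.0008  0.0009]
lid box (302, 114, 54, 56) ((328.6644592285156, 141.47569274902344), (53.2317008972168, 55.25453567504883), 0.01683451607823372)
[0.4439 0.2901] [-1.4213 -0.9012  1.4231  1.0344]
[(0.96, [0.436, 0.2884, 0.1023]), (0.66, [0.3688, 0.2309, 0.102]), (0.56, [0.6607, 0.0171, 0.0776])]
```

```bash
python3 - <<'E'
from h import *
np.set_printoptions(precision=4,suppress=True)
plan((0.444,0.288,0.14,np.pi/2),(0.444,0.288,0.048,np.pi/2))
E
```

```text
[6.19, 0.32, 11.75, -0.08, 0.11, -0.55]
[-0.0, 0.0, 9.2, -0.0, -0.0, 0.0]
```

Emit:
send_rows(
  moves=[
    [3, 0.1, 2, 0, 0, -0.5, -1],
    [6.2, 0.3, 4, 0, 0, -0.5, -1],
    [6.2, 0.3, 8, 0, 0, -0.5, -1],
    [6.2, 0.3, 11.75, 0, 0, -0.5, -1],
    [6.2, 0.3, 11.75, 0, 0, -0.5, -1],
  ],
)

```text
clock: 20.1
tool_pos: [0.4406, 0.2862, 0.1361]
tool_rot: [0.0, 1.0, -0.003, -0.003]
contact_force: [-0.1, -0.1, 0.3]
finger_gap: 0.0856
grip_force: 0.0
```

Emit:
send_rows(
  moves=[
    [0, 0, 0, 0, 0, 0, -1],
    [0, 0, 0, 0, 0, 0, -1],
  ],
)

```text
clock: 20.3
tool_pos: [0.4445, 0.2897, 0.1422]
tool_rot: [-0.0, 1.0, 0.001, 0.002]
contact_force: [-0.2, 0.1, 0.1]
finger_gap: 0.0859
grip_force: 0.0
```

Emit:
send_rows(
  moves=[
    [0, 0, 2.5, 0, 0, 0, -1],
    [0, 0, 5, 0, 0, 0, -1],
    [0, 0, 7.5, 0, 0, 0, -1],
    [0, 0, 9.2, 0, 0, 0, -1],
    [0, 0, 9.2, 0, 0, 0, -1],
  ],
)

```text
clock: 20.8
tool_pos: [0.443, 0.2892, 0.0481]
tool_rot: [-0.001, 1.0, -0.001, 0.001]
contact_force: [-0.6, -0.3, 0.4]
finger_gap: 0.0855
grip_force: 0.0
```

Emit:
send_rows(
  moves=[
    [0, 0, 0, 0, 0, 0, -0.3],
    [0, 0, 0, 0, 0, 0, 0],
    [0, 0, 0, 0, 0, 0, 0.6],
    [0, 0, 0, 0, 0, 0, 0.6],
    [0, 0, 0, 0, 0, 0, 0.6],
  ],
  force=30,
)

```text
clock: 21.3
tool_pos: [0.4439, 0.2902, 0.0502]
tool_rot: [-0.001, 1.0, 0.001, 0.002]
contact_force: [-1.2, -0.7, 6.6]
finger_gap: 0.0446
grip_force: 30.1
```

Emit:
send_rows(
  moves=[
    [0, 0, -2, 0, 0, 0, 0.6],
    [0, 0, -6, 0, 0, 0, 0.6],
    [0, 0, -10, 0, 0, 0, 0.6],
    [0, 0, -14, 0, 0, 0, 0.6],
    [0, 0, -18, 0, 0, 0, 0.6],
  ],
)

```text
clock: 21.8
tool_pos: [0.4423, 0.2893, 0.2309]
tool_rot: [-0.001, 1.0, 0.0, 0.001]
contact_force: [0.6, 0.3, -1.7]
finger_gap: 0.0447
grip_force: 31.3
```

Emit:
send_rows(
  moves=[
    [0, 0, -1, 0, 0, 0, 0.6],
    [0, 0, -1, 0, 0, 0, 0.6],
  ],
)

```text
clock: 22.0
tool_pos: [0.4433, 0.2901, 0.2408]
tool_rot: [-0.001, 1.0, 0.001, 0.003]
contact_force: [-0.8, 0.2, -1.4]
finger_gap: 0.0443
grip_force: 31.3
```

```bash
python3 - <<'E'
from h import *
from station import *
np.set_printoptions(precision=4,suppress=True)
plan((0.659,0.1565,0.24,np.pi/2,2))
d=snapshot("wrist");T=wT(d);f=d["frame"];s=read_state();print(s["tool_pos"],s["tool_rot"])
hsv=cv2.cvtColor(f,cv2.COLOR_RGB2HSV)
m=((hsv[...,0]>40)&(hsv[...,0]<90)&(hsv[...,1]>120)).astype(np.uint8)
for c in cv2.findContours(m,cv2.RETR_EXTERNAL,2)[0]:
    if cv2.contourArea(c)>600: print(cv2.boundingRect(c))
a=np.linspace(0,2*np.pi,40);P=proj(np.c_[.022*np.cos(a),.022*np.sin(a),0*a+.0498]+s["tool_pos"],d,T);print(P.min(0),P.max(0))
E
```

```text
[-10.77, -6.7, 0.08, 0.08, 0.16, 0.06]
[-10.78, -6.69, 0.06, 0.08, 0.16, 0.06]
[0.4424 0.2895 0.2388] [-0.001   1.      0.0002  0.0013]
(254, 304, 139, 137)
[250.7112 338.8606] [393.9772 451.8816]
```

Emit:
send_rows(
  moves=[
    [-2.5, -1.5, 0, 0, 0, 0, 0.6],
    [-5, -3.2, 0, 0, 0, 0, 0.6],
    [-8, -5, 0, 0, 0, 0, 0.6],
    [-10.8, -6.7, 0, 0, 0, 0, 0.6],
    [-10.8, -6.7, 0, 0, 0, 0, 0.6],
  ],
)

```text
clock: 22.55
tool_pos: [0.5532, 0.218, 0.236]
tool_rot: [0.002, 1.0, -0.002, 0.0]
contact_force: [-0.9, -0.5, -0.8]
finger_gap: 0.0445
grip_force: 31.3
```

Emit:
send_rows(
  moves=[
    [-3, -1.9, 0, 0, 0, 0, 0.6],
    [-6, -3.8, 0, 0, 0, 0, 0.6],
    [-9, -5.6, 0, 0, 0, 0, 0.6],
    [-10.8, -6.7, 0, 0, 0, 0, 0.6],
    [-10.8, -6.7, 0, 0, 0, 0, 0.6],
  ],
)

```text
clock: 23.05
tool_pos: [0.6596, 0.1528, 0.2359]
tool_rot: [0.001, 1.0, -0.002, -0.001]
contact_force: [-0.6, -0.6, -0.8]
finger_gap: 0.0443
grip_force: 31.3
```

Emit:
send_rows(
  moves=[
    [0, 0, 0, 0, 0, 0, 0.6],
    [0, 0, 0, 0, 0, 0, 0.6],
    [0, 0, 0, 0, 0, 0, 0.6],
  ],
)

```text
clock: 23.35
tool_pos: [0.6576, 0.1574, 0.2385]
tool_rot: [-0.002, 1.0, 0.0, 0.0]
contact_force: [-0.1, -0.9, -0.3]
finger_gap: 0.0445
grip_force: 31.3
```

```bash
python3 - <<'E'
from h import *
plan((0.659,0.1565,0.185,np.pi/2))
E
```

```text
[-0.13, -0.09, 5.35, 0.0, 0.04, 0.23]
```

Emit:
send_rows(
  moves=[
    [-0.1, -0.1, 2, 0, 0, 0.2, 0.6],
    [-0.1, -0.1, 4, 0, 0, 0.2, 0.6],
    [-0.1, -0.1, 5.8, 0, 0, 0.2, 0.6],
    [-0.1, -0.1, 5.8, 0, 0, 0.2, 0.6],
    [-0.1, -0.1, 5.8, 0, 0, 0.2, 0.6],
  ],
)

```text
clock: 23.85
tool_pos: [0.6596, 0.1556, 0.1812]
tool_rot: [0.0, 1.0, -0.0, 0.001]
contact_force: [-0.1, 0.8, 0.3]
finger_gap: 0.0442
grip_force: 31.3
```

Emit:
send_rows(
  moves=[
    [0, 0, 0.2, 0, 0, 0, 0.6],
    [0, 0, 0.5, 0, 0, 0, 0.6],
    [0, 0, 0.8, 0, 0, 0, 0.6],
    [0, 0, 0.8, 0, 0, 0, 0.6],
  ],
)

```text
clock: 24.25
tool_pos: [0.6597, 0.1549, 0.1726]
tool_rot: [0.001, 1.0, -0.0, 0.001]
contact_force: [0.2, 0.0, -0.8]
finger_gap: 0.0445
grip_force: 31.2
```

Emit:
send_rows(
  moves=[
    [0, 0, 0.1, 0, 0, 0, 0.6],
    [0, 0, 0.2, 0, 0, 0, 0.6],
    [0, 0, 0.2, 0, 0, 0, 0.6],
  ],
)

```text
clock: 24.55
tool_pos: [0.6598, 0.1549, 0.1707]
tool_rot: [0.001, 1.0, -0.0, 0.001]
contact_force: [-0.9, -0.0, -1.1]
finger_gap: 0.0444
grip_force: 31.2
```

Emit:
send_rows(
  moves=[
    [0, 0, 0.1, 0, 0, 0, 0.6],
    [0, 0, 0.15, 0, 0, 0, 0.6],
    [0, 0, 0.15, 0, 0, 0, 0.6],
  ],
)

```text
clock: 24.85
tool_pos: [0.66, 0.155, 0.1697]
tool_rot: [0.001, 1.0, -0.0, 0.001]
contact_force: [0.0, -0.8, 1.5]
finger_gap: 0.0446
grip_force: 31.4
```

```bash
python3 - <<'E'
from h import *
from station import *
s=snapshot("scene");c=s["frame"][120:270,290:440,::-1]
cv2.imwrite("pics/p2.png",cv2.resize(c,(600,600),interpolation=cv2.INTER_CUBIC))
E
```

```text
(no output)
```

View pics/p2.png

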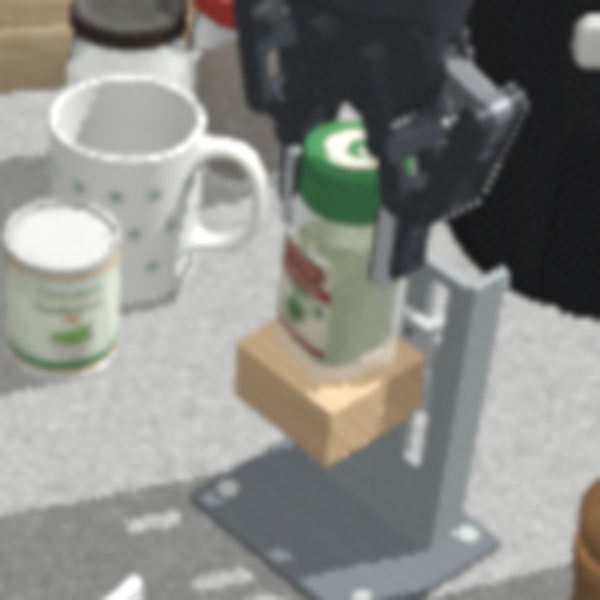

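Last picture: the shelf hangs in the upper slots with block top corners at (237,348), (328,408) and (423,358) in the crop. The jar base is at about (342,358), near the middle, so I'll release.

Emit:
send_rows(
  moves=[
    [0, 0, 0.1, 0, 0, 0, 0.6],
    [0, 0, 0.1, 0, 0, 0, 0.6],
    [0, 0, 0.05, 0, 0, 0, 0.2],
    [0, 0, 0, 0, 0, 0, -0.2],
    [0, 0, 0, 0, 0, 0, -0.6],
  ],
)

```text
clock: 25.4
tool_pos: [0.6599, 0.1549, 0.1691]
tool_rot: [0.001, 1.0, -0.0, 0.001]
contact_force: [0.1, 1.4, 1.0]
finger_gap: 0.0645
grip_force: 0.0
```

Emit:
send_rows(
  moves=[
    [0, 0, 0, 0, 0, 0, -1],
    [0, 0, 0, 0, 0, 0, -1],
    [0, 0, -1, 0, 0, 0, -1],
    [0, 0, -3, 0, 0, 0, -1],
    [0, 0, -6, 0, 0, 0, -1],
  ],
)

```text
clock: 25.9
tool_pos: [0.6588, 0.1547, 0.2289]
tool_rot: [0.001, 1.0, -0.001, -0.001]
contact_force: [0.4, 0.2, 0.4]
finger_gap: 0.0852
grip_force: 0.0
```

Emit:
send_rows(
  moves=[
    [0, 0, -3, 0, 0, 0, -1],
    [0, 0, -6, 0, 0, 0, -1],
    [2, 0, -8, 0, 0, 0, -1],
    [4, 0, -8, 0, 0, 0, -1],
    [4, 0, -8, 0, 0, 0, -1],
  ],
)

```text
clock: 26.4
tool_pos: [0.6184, 0.1555, 0.3114]
tool_rot: [0.0, 1.0, 0.001, 0.002]
contact_force: [-0.2, -0.2, -1.0]
finger_gap: 0.0859
grip_force: 0.0
```

```bash
python3 - <<'E'
from h import *
from station import *
np.set_printoptions(precision=4,suppress=True)
d=snapshot("wrist");T=wT(d);f=d["frame"];s=read_state();print(s["clock"],s["tool_pos"])
print([spot_in(t,c)[:1] for t in("shelf_bracket","green_jar") for c in("scene",)] if snapshot("scene") else 0)
hsv=cv2.cvtColor(f,cv2.COLOR_RGB2HSV)
m=((hsv[...,0]>40)&(hsv[...,0]<90)&(hsv[...,1]>120)).astype(np.uint8)
for c in cv2.findContours(m,cv2.RETR_EXTERNAL,2)[0]:
    if cv2.contourArea(c)>600: print(cv2.boundingRect(c))
a=np.linspace(0,2*np.pi,40)
for z in(.22,.20):
    P=proj(np.c_[.022*np.cos(a)+.66,.022*np.sin(a)+.155,0*a+z],d,T);print(P.min(0),P.max(0))
m=((hsv[...,1]>70)&(hsv[...,0]<30)).astype(np.uint8)
for c in cv2.findContours(m,cv2.RETR_EXTERNAL,2)[0]:
    if cv2.contourArea(c)>600: print("wood",cv2.boundingRect(c))
L=np.array([[25.5,30,32],[25.5,-30,32],[-30.5,30,32],[-30.5,-30,32]])/1e3
print(proj(place([.6608,.1565,-.006,.088],L),d,T))
E
```

```text
26.45 [0.6193 0.1553 0.3106]
[[{'centre': [0.6388, 0.1346, 0.1153], 'score': 0.79}], [{'centre': [0.3594, 0.2122, 0.0752], 'score': 0.97}]]
(291, 259, 62, 65)
[289.6644 272.9212] [353.3899 329.6479]
[291.8084 261.7983] [351.2593 315.4481]
wood (0, 351, 45, 85)
wood (514, 250, 126, 207)
wood (291, 214, 65, 64)
wood (139, 210, 85, 85)
wood (520, 123, 55, 49)
wood (0, 0, 274, 207)
[[354.1053 277.4765]
 [291.8048 277.1617]
 [356.1692 221.4432]
 [290.5794 221.0742]]
```

```bash
python3 -c "
from station import *
print(hand_in())"
```

```text
the job is handed in; nothing more can be done
None
```

The shelf hangs in the upper slots, pressed down past the ball catch to its stop, and the green-lidded jar stands upright near its middle; I handed the job in at about 26 s of the 67 s, but the judge returned no verdict.

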